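# Free the machine lid from its jig behind the can and the bottle

### The arm

A 6-joint arm with a two-finger parallel gripper is mounted at the origin on a cart in front of the work surface, level with it; the furniture and walls round the work are solid. World frame = base frame: x ahead of the robot, y to its left, z up, the work surface at z = 0. Lengths are in mm, angles in rad, forces in N, time in s.
With the tool pointing down it reaches from about 300 to 775 mm from the base axis. Payload 14.6 kg.
Tool frame: the origin (TCP) lies at the very end of the fingers, on their centre line; the grasp point (between the pads) lies 19 mm behind it; z points along the fingers, y is the line along which they close (so a half turn about z gives the same grasp; the last joint's range is limited). The gripper opens to 94 mm and grips with 3 to 60 N. Pads are 16 mm wide; open, the fingers measure 119 mm over their backs; the gripper's body (75 mm by 177 mm) begins 78 mm behind the grasp point.
Start: joints at [-1.31, 0.3, 1.521, -0, 1.321, -0.067], TCP at [177.071, -520.706, 205.446] pointing down, gripper open.
Joint ranges: [-3.03, 3.03], [-0.79, 2.21], [0.23, 2.52], [-1.04, 4.18], [0, 3.07], [-2.55, 2.55]. Speed limits (rad/s): [2.22, 2.22, 2.57, 3.14, 3.14, 3.14].

### API

Orientations are given as [roll, pitch, yaw] about the fixed x, y, z axes, in that order (R = Rz(yaw) Ry(pitch) Rx(roll)).
In Python, from cell import manip gives the robot as it stands.
- The arm moves only by the tool servo_tool, never from a script. Its argument "motion" is a list that holds one entry, the list of rows, each a list of 7 numbers: the shift along the world's x, y, z as a fraction of full scale, then the turn, a rotation vector about the world's x, y, z as a fraction of full scale, then the closure, from 0 (fully open) to 1 (shut). In form: [[[x, y, z, rx, ry, rz, gripper], ...]]. A call has 1 to 10 rows; each row is the pose to reach, as a shift and turn from the pose commanded when the call began, turning the shorter way round; what a row does not reach only later rows make up. Full scale, the value 1, is 0.5 m for a shift and pi rad for a turn. A row lasts 1/10 s, in which the tool goes at most 50 mm and 8.59 degrees, less where a joint would pass 70% of its speed; a pose out of reach is approached as far as the arm can. A call with a number of a shift or a turn outside -1 to 1 is refused whole. A call with a gripper value outside its range is refused whole. The fingers move at their own pace and stop on an object; "newtons" is the grip in N (left out, the last holds). Time passes only in rows, so rows that repeat a pose let the fingers close. It gives the time, the measured TCP pose, the force, the opening and the grip force at its end, in the units of the state.
- manip.read_state(): the state, without advancing time (a new reading comes with each control period).
- manip.camera(name): name is "scene" or "top" or "wrist"; returns a dict with "frame" (480x640x3 uint8, red, green, blue), "range_z" (480x640 float32, mm along the optical axis (not along the pixel's ray), 0 where there is no reading), "vfov" (degrees; the focal length in pixels is half the picture's height over the tangent of half this angle, whatever the lens; pixels are square), "cx", "cy" (the principal point, pixels), "k1" (the pictures are not rectified: a ray, as slopes to the right and down, at radius r is drawn at 1 + k1 r^2 times it, then the intrinsics apply), "cam_to_world" (4x4, takes a point from camera to world coordinates). Camera axes: x right, y down, z forward; pixel columns grow to the right and rows downward; lengths in mm; the calibration is good to about 2 mm. A picture is of the moment at which its call begins.
- manip.sign_off(): hands the job in; it is judged then, once.
The state is a dict: "clock": time; "joints": joint angles; "qd": joint speeds; "effort": joint torques, N m; "eef_pos": TCP position; "eef_rot": TCP orientation; "wrist_force": force on the tool from outside, world axes, zero at the start; "moment": the same for the moment, N m; "finger_gap": finger opening in mm; "finger_force": force on a finger pad.
Only numpy, scipy, OpenCV 4.12 (cv2) and the standard library are available. Lean on these libraries where they do the work, as an engineer would, in place of code of your own. Each camera call takes 0.05 s, during which the arm holds its last target. There are 200 camera calls.

### The job

I need the stainless lid out of the plywood jig: stand the spray can and the glue bottle, which block its way, both upright on the black rubber mat, slide the lid forward from under the two steel clips, lift it off by its knob and lay it flat in the grey parts tray. Then put the can and the bottle back, each upright in the well it stood in. Knock nothing over, let nothing drop, and leave the marker and the red tape where they are.

Things in the scene. Friction and masses are not known exactly. Their poses are not given: they have to be found in the camera images.
- lid_mid (a point): Stainless machine lid: plate 116 (x) x 134 (y) x 9 mm, 0.22 kg; this point is mid-plate, 4.5 mm above its underside. A fixed grey-green fluted knob stands on it, 33 (x) x 38 (y) mm, reaching from 5 to 45 mm above this point, its centre at x -3.5, y +8 mm of the lid's axes; grip it 20 to 35 mm above this point. At the start the lid lies in the jig with its x along the jig's x, rear edge under the clips.
- spray_mid (a point): Aerosol can with red cap, white and blue, upright, 45 mm in diameter, 163 mm tall (body to 138 mm, above it a cap of 34 mm diameter), 0.28 kg; take it 115 to 130 mm above its base. This point is on its axis, half-way up (81.5 mm above its base). Starts in one of the jig's two wells.
- bottle_mid (a point): White glue bottle with red pointed cap, upright, body 38 mm in diameter up to 82 mm, 110 mm tall in all, 0.06 kg; take it 60 to 70 mm above its base. This point is on its axis, 55 mm above its base. Starts in the jig's other well.
- lid_jig: Plywood jig, fixed, 210 (x) x 176 (y) mm, deck top 22 mm high; origin under its centre, -x is its front. Front: two round wells, 59 mm wide, 14 mm deep (floor 8 mm up), at x -65, y +42 and -42 mm. Lid seat at x +27, y 0, guide strips 6 mm high beside it. Behind, two steel clips at y +-42 overhang the lid's rear edge by about 20 mm, 12 mm above the deck, tops 17 mm above it: slide the lid 30 mm to -x, then lift.
- parts_tray: Grey open tray, fixed, lined with dark grey felt, outside 140 (x) x 158 (y) x 17 mm, walls and floor 4 mm (inside 132 x 150 mm); origin under its centre, so the floor is at +4 mm. The lid lies in it with its 134 mm side along the tray's y, either way round.
- bench_mat: Black ribbed rubber mat, fixed, 130 (x) x 180 (y) x 3 mm; origin under its centre. The side area for the can and the bottle.
- marker: Black marker, 134 x 16 mm, lying at the table's front edge; leave alone. Origin under its middle.
- tape_red: Roll of red tape, 52 mm wide, 15 mm high, at the table's front edge; leave alone. Origin under its middle.
Mind the look-alikes: they are no part of the job. Leave any turquoise look-alike of the part that bears bottle_mid alone.

How it is judged:
By the outcome, as a careful person would: the job done as asked, in the order asked, and still so for the second after the job is handed in, with the robot touching nothing.
It also fails if it takes over 131 s, if anything falls off the work surface, if the arm or the gripper's body presses on something with over 40 N, if the wrist force passes 120 N, or if a joint passes its speed limit or range.

## Working session

There is one attempt and no reset: what is moved stays moved. The work goes in short steps, Python scripts to look and compute and a tool call to move; the robot and the scene stay as the last step left them, time stands still between calls to the robot, and variables do not carry over. Pictures are saved under pics/ and viewed, at most 14 in all, crops included, and the job is handed in when it is done.

Besides the shell and the picture viewer there is one more tool, called after "Call:" as name(argument=value, ...) on one line, values as JSON. servo_tool: Moves the arm, as the interface text tells. Its arguments: {"type":"object","properties":{"motion":{"type":"array"},"newtons":{"type":"number"}},"required":["motion"]}

```bash
mkdir -p pics; cat > h.py <<'E'
import numpy as np, cv2
from cell import manip
def cam(n,fn=None):
    c=manip.camera(n)
    if fn: cv2.imwrite('pics/'+fn,c['frame'][:,:,::-1])
    np.savez('/tmp/'+n+'.npz',**c); return c
def ray(c,u,v):
    f=240/np.tan(np.radians(c['vfov'])/2); d=np.array([(u-c['cx'])/f,(v-c['cy'])/f]); s=d.copy()
    for _ in range(20): s=d/(1+c['k1']*(s@s))
    return np.array([s[0],s[1],1])
def pt(c,u,v,z=None):
    "world point: from depth, or on plane z"
    M=c['cam_to_world']; r=ray(c,u,v)
    if z is None: return (M@np.append(r*np.median([x for x in c['range_z'][int(v)-1:int(v)+2,int(u)-1:int(u)+2].ravel() if x>0] or [0]),1))[:3]
    d=M[:3,:3]@r; o=M[:3,3]; return o+d*(z-o[2])/d[2]
def load(n): return dict(np.load('/tmp/'+n+'.npz'))
def proj(c,P):
    p=np.linalg.inv(c['cam_to_world'])@np.append(P,1); s=p[:2]/p[2]; s=s*(1+c['k1']*(s@s)); f=240/np.tan(np.radians(c['vfov'])/2)
    return s*f+[c['cx'],c['cy']]
E
python3 - <<'E'
from h import *
cam('top','top1.png'); cam('scene','scene1.png')
s=manip.read_state(); print({k:np.round(v,3) for k,v in s.items()})
for n in('top','scene'):
  c=load(n);print(n,c['vfov'],c['k1'],np.round(c['cam_to_world'],2).tolist())
E
```

```text
{'clock': np.float64(0.1), 'joints': array([-1.31 ,  0.3  ,  1.522,  0.   ,  1.321, -0.067]), 'qd': array([ 0.001, -0.001, -0.001,  0.002, -0.002,  0.   ]), 'effort': array([ 2.0000e-03, -5.3264e+01, -3.5328e+01,  7.1000e-02,  2.4000e-02,
       -0.0000e+00]), 'eef_pos': array([ 177.006, -520.47 ,  204.957]), 'eef_rot': array([-3.141, -0.   ,  0.328]), 'wrist_force': array([-0.049, -0.541, -1.211]), 'moment': array([ 0.022,  0.01 , -0.01 ]), 'finger_force': np.float64(0.0), 'finger_gap': np.float64(94.076)}
top 51.12957460461529 0.02012060610115736 [[-0.03, -0.99, 0.16, 277.84], [-1.0, 0.03, 0.01, 12.51], [-0.02, -0.16, -0.99, 1247.54], [0.0, 0.0, 0.0, 1.0]]
scene 42.01153155264649 -0.05665601880577113 [[0.17, 0.83, -0.54, 1211.6], [0.99, -0.14, 0.09, -92.42], [-0.0, -0.55, -0.84, 1255.0], [0.0, 0.0, 0.0, 1.0]]
```

View pics/top1.png

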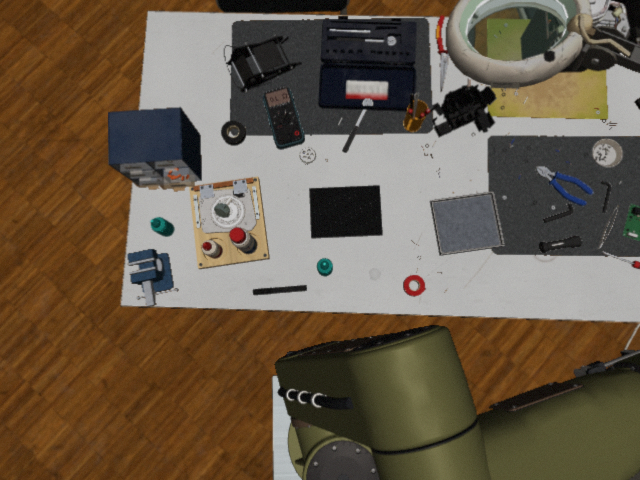

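View pics/scene1.png

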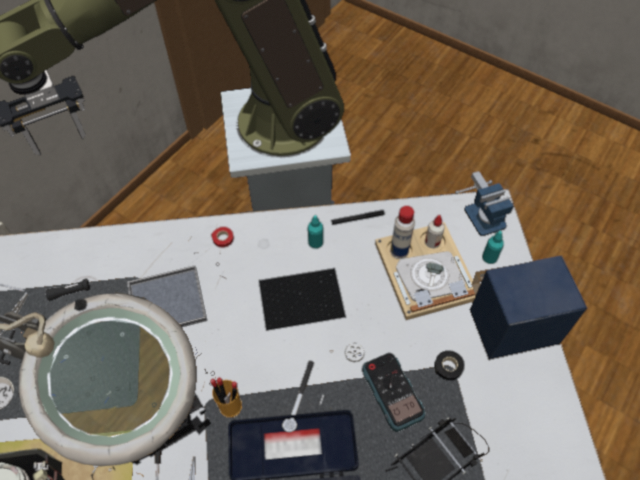

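Top view: jig about (231,222), with the can (240,238) and bottle (209,248) at its front, mat (346,211), tray (467,223), and turquoise look-alikes (162,226) and (325,267). A cabinet stands at (155,145). I'll enlarge for corners.

```bash
python3 - <<'E'
from h import *
f=load('top')['frame'][:,:,::-1]
a=cv2.resize(f[165:285,100:280],None,fx=4.4,fy=4.4,interpolation=3)
cv2.imwrite('pics/c1.png',a)
f=f[165:285,295:515]
cv2.imwrite('pics/c2.png',cv2.resize(f,None,fx=3.6,fy=3.6,interpolation=3))
c=load('top')
for u,v in[(155,130),(190,135),(190,180),(125,130),(162,225),(325,265),(152,255),(150,285)]: print(u,v,np.round(pt(c,u,v)))
E
```

```text
155 130 [711. 393. 175.]
190 135 [725. 335. 101.]
190 180 [615. 335.  98.]
125 130 [713. 461. 175.]
162 225 [513. 407.  74.]
325 265 [402.  21. 105.]
152 255 [438. 421.  95.]
150 285 [370. 429.  80.]
```

View pics/c1.png

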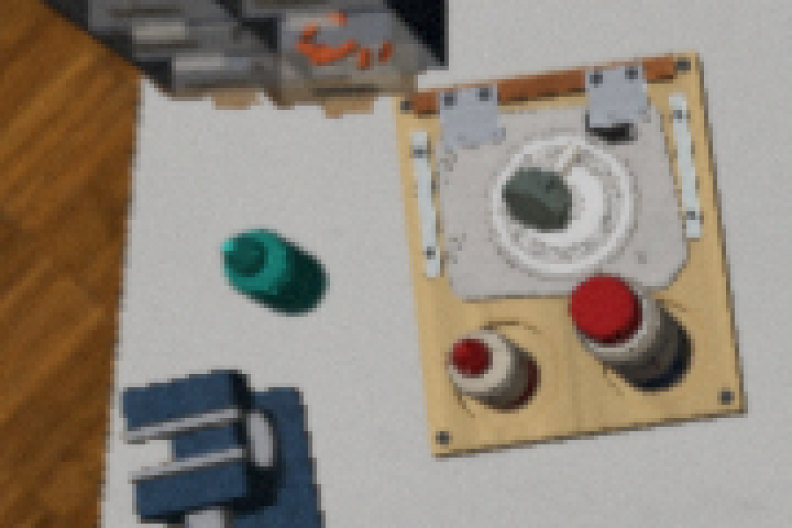

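View pics/c2.png

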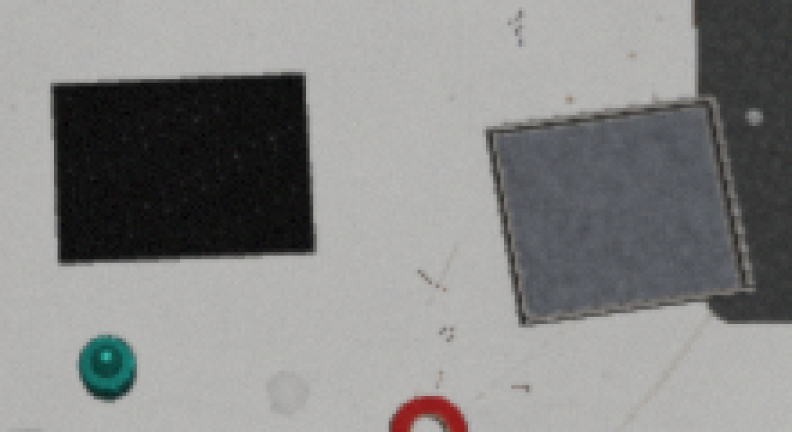

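```bash
python3 - <<'E'
from h import *
c=load('top')
def q(P,s,o,z): return np.array([pt(c,x/s+o[0]-.4,y/s+o[1]-.4,z) for x,y in P])
def box(n,P,s,o,z):
    w=q(P,s,o,z)[:,:2]; TL,TR,BR,BL=w
    ex=(TL+TR-BL-BR)/2; ey=(TL+BL-TR-BR)/2
    print(n,w.mean(0).round(1),'yaw x',np.arctan2(ex[1],ex[0]).round(4),'y',np.arctan2(-ey[0],ey[1]).round(4),np.linalg.norm(ex).round(1),np.linalg.norm(ey).round(1))
    return w.mean(0),np.arctan2(ex[1],ex[0])/2+np.arctan2(-ey[0],ey[1])/2
A=(4.4,(100,165)); B=(3.6,(295,165))
m,y=box('jig',[(393,92),(698,53),(743,408),(435,455)],*A,22)
box('mat',[(52,85),(303,73),(315,250),(60,263)],*B,3)
box('tray',[(487,130),(713,98),(752,290),(522,325)],*B,17)
R=np.array([[np.cos(y),-np.sin(y)],[np.sin(y),np.cos(y)]])
print('wells',m+R@[-65,42],m+R@[-65,-42],'knob',m+R@[27-3.5,8])
print('can',q([(607,307)],*A,171),'bottle',q([(470,356)],*A,118),'knob',q([(537,195)],*A,71))
print('turq',q([(275,270)],*A,40),q([(107,365)],*B,80))
for p in[(607,307),(470,356),(530,195)]: print(pt(c,p[0]/4.4+99.6,p[1]/4.4+164.6).round(1))
E
```

```text
jig [527.5 258.5] yaw x 0.1192 y 0.1113 209.5 174.9
mat [548.9 -34. ] yaw x 0.0201 y 0.019 127.8 178.1
tray [ 506.2 -332.5] yaw x 0.1132 y 0.1172 137.2 158.7
wells [458.13302774 292.74802721] [467.793849   209.30542099] knob [549.95610599 269.15200423]
can [[467.6094705  208.81825036 171.        ]] bottle [[453.33704837 289.62242816 118.        ]] knob [[548.49252596 265.22116375  71.        ]]
turq [[517.30408351 418.02864564  40.        ]] [[402.45151857  22.37986573  80.        ]]
[467.8 209.  170. ]
[454.1 290.9 112.8]
[549.7 270.1  66.4]
```

Call:
servo_tool(motion=[[[0.03,0.08,0.02,0,0,0.03,0],[0.06,0.16,0.04,0,0,0.06,0],[0.1,0.25,0.06,0,0,0.09,0],[0.14,0.34,0.08,0,0,0.12,0],[0.17,0.43,0.1,0,0,0.15,0],[0.2,0.52,0.1,0,0,0.18,0],[0.23,0.6,0.1,0,0,0.21,0],[0.26,0.68,0.1,0,0,0.24,0],[0.28,0.74,0.1,0,0,0.27,0],[0.3,0.8,0.1,0,0,0.3,0]]], newtons=30)

```text
clock: 1.1
eef_pos: [327.2, -119.2, 255.4]
eef_rot: [3.141, -0.0, 1.275]
wrist_force: [0.2, -1.3, 0.1]
finger_gap: 93.9
finger_force: 0.0
```

Call:
servo_tool(motion=[[[0.04,0.09,0,0,0,0.03,0],[0.08,0.18,0,0,0,0.06,0],[0.12,0.27,0,0,0,0.09,0],[0.16,0.36,0,0,0,0.11,0],[0.2,0.45,0,0,0,0.132,0],[0.23,0.53,0,0,0,0.132,0],[0.26,0.6,0,0,0,0.132,0],[0.275,0.64,0,0,0,0.132,0],[0.281,0.66,0,0,0,0.132,0],[0.281,0.66,0,0,0,0.132,0]]])

```text
clock: 2.1
eef_pos: [467.4, 209.7, 255.0]
eef_rot: [-3.141, 0.0, 1.686]
wrist_force: [0.4, 0.1, 1.4]
finger_gap: 93.9
finger_force: 0.0
```

```bash
python3 - <<'E'
from h import *
c=cam('wrist','w1.png'); print(manip.read_state()['eef_pos'],c['cam_to_world'].round(2).tolist())
E
```

```text
[467.33304427 208.95043989 255.19852595] [[0.99, 0.11, 0.03, 458.36], [0.11, -0.96, -0.27, 287.52], [0.0, 0.27, -0.96, 433.32], [0.0, 0.0, 0.0, 1.0]]
```

View pics/w1.png

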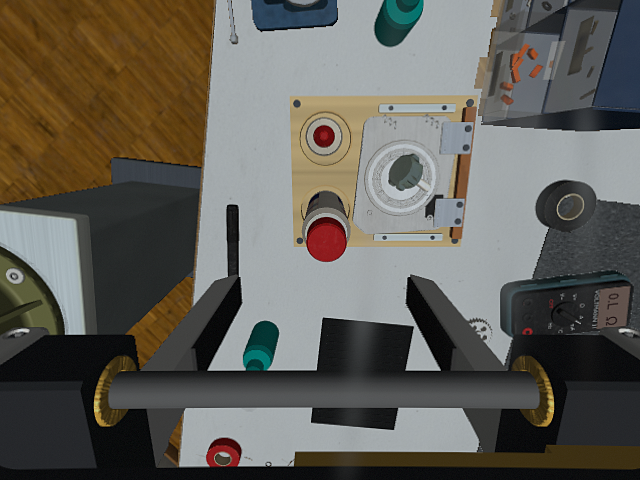

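Wrist view: can cap (327,241), bottle tip (323,136), knob (405,170), jig deck corners (292,97), (478,96), (461,246), (294,246).

```bash
python3 - <<'E'
from h import *
c=load('wrist')
print('can',pt(c,327,241,171),pt(c,327,241),'bottle',pt(c,323,136,118),pt(c,323,136),'knob',pt(c,405,169,71),pt(c,405,169))
P=np.array([pt(c,u,v,22) for u,v in[(292,97),(478,96),(461,246),(294,246)]])
print(P.round(1),P.mean(0))
# depth-based cap/knob centroid
z=c['range_z']
def cen(u0,u1,v0,v1,lo,hi):
    Q=np.array([pt(c,u,v) for u in range(u0,u1,2) for v in range(v0,v1,2)]); Q=Q[(Q[:,2]>lo)&(Q[:,2]<hi)]
    return Q.min(0).round(1),Q.max(0).round(1),((Q.min(0)+Q.max(0))/2).round(1)
print(cen(295,355,210,270,166,180)); print(cen(380,430,145,195,60,80)); print(cen(300,350,110,160,80,100))
E
```

```text
can [469.6693874  214.32385724 171.        ] [469.73704491 213.88584655 169.43030391] bottle [457.15246215 294.81086074 118.        ] [457.15052397 294.82253285 117.49512811] knob [545.50795728 273.03208459  71.        ] [547.96116439 272.62420699  60.80048125]
[[417.7 334.2  22. ]
 [623.3 358.4  22. ]
 [644.1 185.5  22. ]
 [435.6 161.5  22. ]] [530.15180627 259.9079041   22.        ]
(array([453.3, 196.4, 166.5]), array([485.1, 228. , 170.9]), array([469.2, 212.2, 168.7]))
(array([541.1, 251. ,  60. ]), array([565.1, 283.7,  71. ]), array([553.1, 267.3,  65.5]))
(array([443.9, 281.9,  80.1]), array([472. , 309.2,  99.8]), array([457.9, 295.5,  90. ]))
```

Call:
servo_tool(motion=[[[0.002,0.004,-0.04,0,0,0,0],[0.002,0.004,-0.1,0,0,0,0],[0.002,0.004,-0.16,0,0,0,0],[0.002,0.004,-0.21,0,0,0,0],[0.002,0.004,-0.25,0,0,0,0],[0.002,0.004,-0.275,0,0,0,0],[0.002,0.004,-0.289,0,0,0,0],[0.002,0.004,-0.289,0,0,0,0],[0.002,0.004,-0.289,0,0,0,0.4],[0.002,0.004,-0.289,0,0,0,0.6]]])

```text
clock: 3.15
eef_pos: [469.0, 211.4, 111.8]
eef_rot: [3.14, -0.0, 1.685]
wrist_force: [0.2, 0.0, 0.2]
finger_gap: 81.2
finger_force: 0.0
```

Call:
servo_tool(motion=[[[0,0,0,0,0,0,0.8],[0,0,0,0,0,0,1],[0,0,0,0,0,0,1],[0,0,0,0,0,0,1],[0,0,0,0,0,0,1]]])

```text
clock: 3.65
eef_pos: [468.6, 211.3, 111.0]
eef_rot: [3.142, -0.0, 1.685]
wrist_force: [0.6, 1.1, 1.0]
finger_gap: 44.7
finger_force: 30.0
```

Call:
servo_tool(motion=[[[0,0,0.01,0,0,0,1],[0,0,0.03,0,0,0,1],[0,0,0.06,0,0,0,1],[0,-0.01,0.09,0,0,0,1],[0,-0.03,0.11,0,0,0,1],[0.01,-0.06,0.12,0,0,0,1],[0.02,-0.1,0.12,0,0,0,1],[0.04,-0.15,0.12,0,0,0,1],[0.06,-0.2,0.12,0,0,0,1],[0.08,-0.25,0.12,0,0,0,1]]])

```text
clock: 4.65
eef_pos: [508.7, 84.8, 171.4]
eef_rot: [3.141, 0.0, 1.685]
wrist_force: [-0.2, 0.5, -2.6]
finger_gap: 44.6
finger_force: 30.0
```

Call:
servo_tool(motion=[[[0.02,-0.05,0,0,0,0,1],[0.04,-0.1,0,0,0,0,1],[0.06,-0.15,0,0,0,0,1],[0.075,-0.2,0,0,0,0,1],[0.085,-0.25,0,0,0,0,1],[0.09,-0.285,0,0,0,0,1],[0.093,-0.31,0,0,0,0,1],[0.093,-0.325,0,0,0,0,1],[0.093,-0.332,-0.005,0,0,0,1],[0.093,-0.332,-0.02,0,0,0,1]]])

```text
clock: 5.65
eef_pos: [555.2, -79.7, 161.2]
eef_rot: [3.141, 0.0, 1.685]
wrist_force: [0.2, 1.4, -1.2]
finger_gap: 44.6
finger_force: 30.0
```

Call:
servo_tool(motion=[[[0,0,-0.03,0,0,0,1],[0,0,-0.055,0,0,0,1],[0,0,-0.075,0,0,0,1],[0,0,-0.09,0,0,0,1],[0,0,-0.098,0,0,0,1],[0,0,-0.102,0,0,0,1],[0,0,-0.105,0,0,0,1],[0,0,-0.107,0,0,0,1],[0,0,-0.108,0,0,0,1],[0,0,-0.108,0,0,0,1]]])

```text
clock: 6.65
eef_pos: [555.1, -79.7, 107.1]
eef_rot: [3.141, 0.0, 1.685]
wrist_force: [-0.1, -0.2, -1.9]
finger_gap: 44.5
finger_force: 30.0
```

Call:
servo_tool(motion=[[[0,0,-0.001,0,0,0,1],[0,0,-0.002,0,0,0,1],[0,0,-0.003,0,0,0,1],[0,0,-0.003,0,0,0,1]]])

```text
clock: 7.05
eef_pos: [555.2, -79.8, 105.9]
eef_rot: [3.141, 0.0, 1.685]
wrist_force: [-1.0, -0.3, 5.0]
finger_gap: 44.7
finger_force: 30.0
```

Contact. Release slowly, then rise.

Call:
servo_tool(motion=[[[0,0,0,0,0,0,0.5],[0,0,0,0,0,0,0.4],[0,0,0,0,0,0,0.2],[0,0,0,0,0,0,0],[0,0,0.01,0,0,0,0],[0,0,0.05,0,0,0,0],[0,0,0.1,0,0,0,0],[0,0,0.16,0,0,0,0],[0,0.05,0.2,0,0,0,0],[-0.03,0.13,0.2,0,0,0,0]]])

```text
clock: 8.05
eef_pos: [541.6, -15.3, 208.5]
eef_rot: [3.137, 0.001, 1.682]
wrist_force: [0.0, 1.2, 0.4]
finger_gap: 94.2
finger_force: 0.0
```

Call:
servo_tool(motion=[[[-0.01,0.05,0,0,0,0,0],[-0.03,0.12,0,0,0,0,0],[-0.05,0.2,0,0,0,0,0],[-0.08,0.29,0,0,0,0,0],[-0.1,0.38,0,0,0,0,0],[-0.12,0.46,0,0,0,0,0],[-0.14,0.53,0,0,0,0,0],[-0.16,0.58,0,0,0,0,0],[-0.168,0.606,0,0,0,0,0],[-0.168,0.615,-0.02,0,0,0,0]]])

```text
clock: 9.05
eef_pos: [456.3, 293.8, 196.4]
eef_rot: [3.139, -0.001, 1.686]
wrist_force: [-0.5, -0.6, -0.2]
finger_gap: 93.9
finger_force: 0.0
```

Call:
servo_tool(motion=[[[0,0,-0.05,0,0,0,0],[0,0,-0.1,0,0,0,0],[0,0,-0.15,0,0,0,0],[0,0,-0.2,0,0,0,0],[0,0,-0.24,0,0,0,0],[0,0,-0.265,0,0,0,0],[0,0,-0.278,0,0,0,0.1],[0,0,-0.283,0,0,0,0.3],[0,0,-0.283,0,0,0,0.45],[0,0,-0.283,0,0,0,0.6]]], newtons=15)

```text
clock: 10.05
eef_pos: [456.5, 292.9, 54.7]
eef_rot: [3.14, -0.0, 1.685]
wrist_force: [-0.1, -0.2, 0.6]
finger_gap: 65.8
finger_force: 0.0
```

Call:
servo_tool(motion=[[[0,0,0,0,0,0,0.8],[0,0,0,0,0,0,1],[0,0,0,0,0,0,1],[0,0,0,0,0,0,1],[0,0,0,0,0,0,1]]])

```text
clock: 10.55
eef_pos: [456.2, 292.9, 54.1]
eef_rot: [3.141, -0.0, 1.685]
wrist_force: [0.8, 0.6, 1.9]
finger_gap: 37.7
finger_force: 15.0
```

Call:
servo_tool(motion=[[[0,0,0.01,0,0,0,1],[0,0,0.03,0,0,0,1],[0,0,0.06,0,0,0,1],[0,-0.01,0.09,0,0,0,1],[0,-0.03,0.12,0,0,0,1],[0.01,-0.06,0.14,0,0,0,1],[0.02,-0.1,0.15,0,0,0,1],[0.04,-0.15,0.15,0,0,0,1],[0.06,-0.2,0.15,0,0,0,1],[0.09,-0.25,0.15,0,0,0,1]]])

```text
clock: 11.55
eef_pos: [501.3, 165.7, 129.6]
eef_rot: [3.141, 0.0, 1.685]
wrist_force: [0.7, 0.2, -0.9]
finger_gap: 37.7
finger_force: 15.0
```

Call:
servo_tool(motion=[[[0.03,-0.05,0,0,0,0,1],[0.05,-0.1,0,0,0,0,1],[0.075,-0.15,0,0,0,0,1],[0.09,-0.2,0,0,0,0,1],[0.1,-0.245,0,0,0,0,1],[0.107,-0.28,0,0,0,0,1],[0.108,-0.3,0,0,0,0,1],[0.108,-0.31,-0.005,0,0,0,1],[0.108,-0.312,-0.02,0,0,0,1],[0.108,-0.312,-0.045,0,0,0,1]]])

```text
clock: 12.55
eef_pos: [555.1, 12.1, 106.1]
eef_rot: [3.141, 0.0, 1.685]
wrist_force: [0.3, -0.1, -0.8]
finger_gap: 37.6
finger_force: 15.0
```

Call:
servo_tool(motion=[[[0,0,-0.03,0,0,0,1],[0,0,-0.055,0,0,0,1],[0,0,-0.08,0,0,0,1],[0,0,-0.095,0,0,0,1],[0,0,-0.104,0,0,0,1],[0,0,-0.109,0,0,0,1],[0,0,-0.112,0,0,0,1],[0,0,-0.114,0,0,0,1],[0,0,-0.115,0,0,0,1],[0,0,-0.115,0,0,0,1]]])

```text
clock: 13.55
eef_pos: [555.2, 11.8, 49.2]
eef_rot: [3.141, 0.0, 1.685]
wrist_force: [1.1, 0.0, -0.6]
finger_gap: 37.6
finger_force: 15.0
```

Call:
servo_tool(motion=[[[0,0,-0.001,0,0,0,1],[0,0,-0.002,0,0,0,1],[0,0,-0.002,0,0,0,1]]])

```text
clock: 13.85
eef_pos: [555.6, 11.8, 48.8]
eef_rot: [3.14, 0.0, 1.685]
wrist_force: [0.2, 0.4, 6.4]
finger_gap: 37.4
finger_force: 15.0
```

Call:
servo_tool(motion=[[[0,0,0,0,0,0,0.5],[0,0,0,0,0,0,0.4],[0,0,0,0,0,0,0.2],[0,0,0,0,0,0,0],[0,0,0.01,0,0,0,0],[0,0,0.05,0,0,0,0],[0,0,0.11,0,0,0,0],[0,0,0.18,0,0,0,0],[0,0,0.25,0,0,0,0],[-0.01,0.06,0.3,0,0,0,0]]])

```text
clock: 14.85
eef_pos: [550.7, 40.2, 200.7]
eef_rot: [3.139, 0.001, 1.682]
wrist_force: [-0.1, 0.0, 0.6]
finger_gap: 94.2
finger_force: 0.0
```

Call:
servo_tool(motion=[[[-0.01,0.08,0,0,0,0,0],[-0.03,0.16,0,0,0,0,0],[-0.05,0.24,0,0,0,0,0],[-0.06,0.3,0,0,0,0,0],[-0.06,0.34,0,0,0,0,0],[-0.06,0.35,0,0,0,0,0],[-0.06,0.35,0,0,0,0,0]]])

```text
clock: 15.55
eef_pos: [520.0, 216.9, 198.0]
eef_rot: [3.142, 0.0, 1.686]
wrist_force: [-1.3, -0.4, -0.5]
finger_gap: 93.7
finger_force: 0.0
```

```bash
python3 - <<'E'
from h import *
c=cam('wrist'); f=c['frame'][:,:,::-1]; cv2.imwrite('pics/w2.png',f)
t=cam('top'); print(manip.read_state()['eef_pos'])
E
```

```text
[520.23338567 215.8771148  198.01717522]
```

View pics/w2.png

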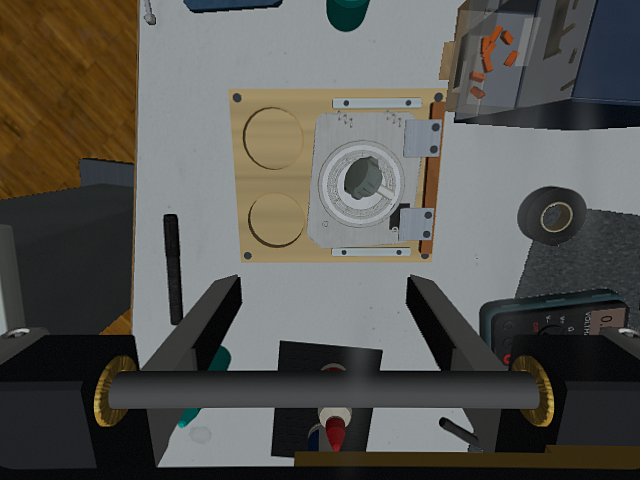

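Wells are clear at (273,138) and (276,220); knob top about (360,176); lid's front edge runs (317,113)–(309,243); both objects appear on the mat.

```bash
python3 - <<'E'
from h import *
c=load('wrist')
w=np.array([pt(c,273.5,138,22),pt(c,276.5,220,22)]); print('wells',w.round(1))
P=np.array([pt(c,u,v,22) for u,v in[(229,89),(447,88),(433,261),(241,262)]]); print('jig',P.mean(0),P.round(1).tolist())
Q=np.array([pt(c,u,v) for u in range(335,392) for v in range(150,210)]); Q=Q[(Q[:,2]>62)&(Q[:,2]<80)]
print('knob',Q.min(0),Q.max(0),np.median(Q,0))
y=.115;R=np.array([[np.cos(y),-np.sin(y)],[np.sin(y),np.cos(y)]])
L=(Q[:,:2]-w[:,:2].mean(0))@R; print('knob rel well-mid in jig axes',L.min(0),L.max(0),'expect 88.5,8')
print('front edge',(np.array([pt(c,317,117,31),pt(c,309,240,31)])[:,:2]-w[:,:2].mean(0))@R,'expect 34')
E
```

```text
wells [[461.1 295.4  22. ]
 [470.4 212.7  22. ]]
jig [529.4983481  260.52292135  22.        ] [[415.7, 334.9, 22.0], [622.3, 359.5, 22.0], [644.6, 186.4, 22.0], [435.3, 161.3, 22.0]]
knob [542.2362299  253.68250872  62.02406048] [565.4067485  283.03205795  70.10877757] [553.68141879 268.76687028  65.9926876 ]
knob rel well-mid in jig axes [76.74453557 -9.40107764] [101.73500847  18.50535652] expect 88.5,8
front edge [[ 43.62043567  60.50817886]
 [ 34.48242106 -61.1433436 ]] expect 34
```

```bash
python3 - <<'E'
from h import *
f=load('wrist')['frame'][:,:,::-1]
cv2.imwrite('pics/w2c.png',cv2.resize(f[80:275,220:460],None,fx=3,fy=3,interpolation=3))
E
```

```text
(no output)
```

View pics/w2c.png

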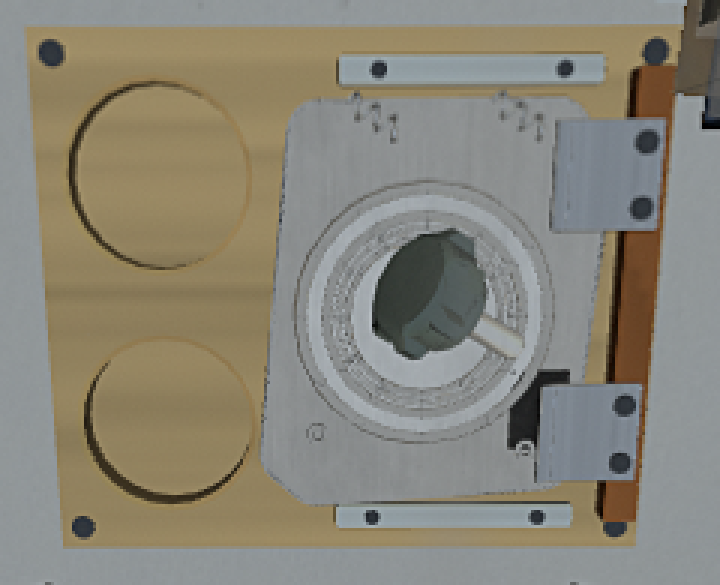

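Call:
servo_tool(motion=[[[0.02,0.03,-0.02,0,0,0,0.2],[0.04,0.07,-0.06,0,0,0,0.36],[0.06,0.1,-0.11,0,0,0,0.36],[0.062,0.103,-0.16,0,0,0,0.36],[0.062,0.103,-0.2,0,0,0,0.36],[0.062,0.103,-0.22,0,0,0,0.36],[0.062,0.103,-0.23,0,0,0,0.36],[0.062,0.103,-0.23,0,0,0,0.36]]], newtons=10)

```text
clock: 16.45
eef_pos: [551.3, 267.8, 83.2]
eef_rot: [3.141, -0.0, 1.684]
wrist_force: [0.3, 0.1, 0.3]
finger_gap: 60.3
finger_force: 0.0
```

Call:
servo_tool(motion=[[[0,0.001,-0.02,0,0,0,0.36],[0,0.001,-0.05,0,0,0,0.36],[0,0.001,-0.075,0,0,0,0.36],[0,0.001,-0.09,0,0,0,0.36],[0,0.001,-0.097,0,0,0,0.36],[0,0.001,-0.097,0,0,0,0.36]]])

```text
clock: 17.05
eef_pos: [550.9, 268.7, 33.9]
eef_rot: [-3.141, 0.0, 1.685]
wrist_force: [0.3, -0.2, -0.3]
finger_gap: 60.2
finger_force: 0.0
```

Call:
servo_tool(motion=[[[0,0,0,0,0,0,0.5],[0,0,0,0,0,0,0.6],[0,0,0,0,0,0,0.7],[0,0,0,0,0,0,0.8],[0,0,0,0,0,0,0.9],[0,0,0,0,0,0,1]]])

```text
clock: 17.65
eef_pos: [551.1, 268.8, 34.7]
eef_rot: [3.142, -0.0, 1.685]
wrist_force: [-1.6, -0.9, 3.1]
finger_gap: 31.8
finger_force: 9.9
```

Call:
servo_tool(motion=[[[0,0,0,0,0,0,1],[0,0,0,0,0,0,1],[-0.002,0,0,0,0,0,1],[-0.006,-0.001,0,0,0,0,1],[-0.012,-0.0015,0,0,0,0,1],[-0.018,-0.002,0,0,0,0,1],[-0.024,-0.003,0,0,0,0,1],[-0.03,-0.0035,0,0,0,0,1],[-0.036,-0.004,0,0,0,0,1],[-0.04,-0.0045,0,0,0,0,1]]], newtons=40)

```text
clock: 18.65
eef_pos: [532.2, 266.9, 35.5]
eef_rot: [3.138, -0.001, 1.685]
wrist_force: [4.8, 0.8, 5.0]
finger_gap: 30.2
finger_force: 38.9
```

Call:
servo_tool(motion=[[[-0.005,-0.0005,0,0,0,0,1],[-0.01,-0.001,0,0,0,0,1],[-0.015,-0.002,0,0,0,0,1],[-0.02,-0.0025,0,0,0,0,1],[-0.024,-0.003,0,0,0,0,1],[-0.026,-0.003,0,0,0,0,1],[-0.026,-0.003,0,0,0,0,1],[-0.026,-0.003,0,0,0,0,1]]])

```text
clock: 19.45
eef_pos: [519.2, 265.3, 35.4]
eef_rot: [3.138, -0.001, 1.685]
wrist_force: [3.7, 0.3, 5.4]
finger_gap: 30.1
finger_force: 39.0
```

```bash
python3 - <<'E'
from h import *
c=cam('wrist','w3.png'); s=manip.read_state(); print(s['eef_pos'],s['wrist_force'],s['moment'])
E
```

```text
[519.25239073 265.29779117  35.41243132] [3.92216104 0.59988176 6.87125442] [-0.06299409 -0.50540851  0.05414119]
```

View pics/w3.png

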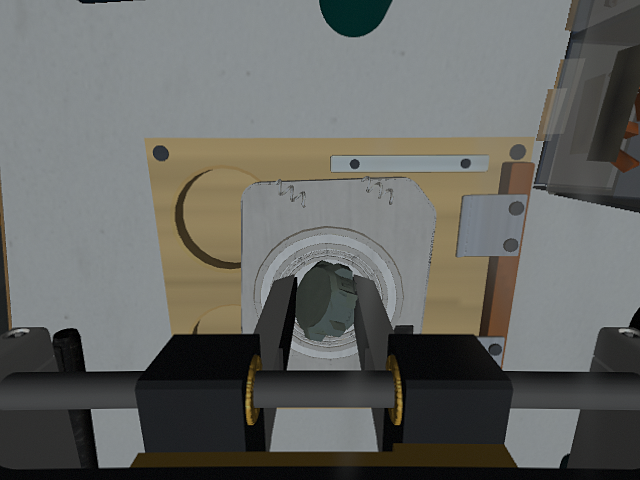

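Lid's rear edge (≈437,215) is clear of the clip (458). I'll check its yaw, then lift.

```bash
python3 - <<'E'
from h import *
c=load('wrist')
y=.115;R=np.array([[np.cos(y),-np.sin(y)],[np.sin(y),np.cos(y)]])
for a,b,z in[((250,183),(410,178),31),((242,200),(242,330),31),((436,215),(427,325),31),((331,155),(488,155),28),((147,139),(536,139),22)]:
    p,q=[((pt(c,*k,z))[:2]-[519.2,265.3])@R for k in(a,b)]; print(p.round(1),q.round(1))
E
```

```text
[-39.   58.8] [45.9 61.3]
[-43.8  49.8] [-48.9 -28.6]
[61.4 41.3] [ 61.9 -25.6]
[ 4.1 73.1] [86.8 72.8]
[-94.3  81.2] [114.1  80.8]
```

Call:
servo_tool(motion=[[[0,0,0.002,0,0,0,1],[0,0,0.008,0,0,0,1],[0,0,0.02,0,0,0,1],[0,0,0.04,0,0,0,1],[0,0,0.07,0,0,0,1],[0,0,0.1,0,0,0,1],[0,0,0.14,0,0,0,1],[0,0,0.17,0,0,0,1],[0,0,0.19,0,0,0,1],[0,0,0.2,0,0,0,1]]])

```text
clock: 20.5
eef_pos: [518.3, 265.2, 135.7]
eef_rot: [3.14, -0.0, 1.685]
wrist_force: [-0.1, -0.0, -3.3]
finger_gap: 30.2
finger_force: 39.2
```

Call:
servo_tool(motion=[[[0,-0.01,0.03,0,0,0,1],[0,-0.03,0.07,0,0,0,1],[0,-0.06,0.11,0,0,0,1],[0,-0.1,0.14,0,0,0,1],[-0.005,-0.15,0.16,0,0,0,1],[-0.01,-0.21,0.17,0,0,0,1],[-0.015,-0.27,0.17,0,0,0,1],[-0.02,-0.33,0.17,0,0,0,1],[-0.02,-0.39,0.17,0,0,0,1],[-0.025,-0.45,0.17,0,0,0,1]]])

```text
clock: 21.5
eef_pos: [505.2, 38.6, 219.8]
eef_rot: [-3.141, -0.0, 1.685]
wrist_force: [0.2, 1.4, -1.8]
finger_gap: 29.7
finger_force: 39.2
```

Call:
servo_tool(motion=[[[0,-0.06,0,0,0,0,1],[0,-0.12,0,0,0,0,1],[-0.005,-0.18,0,0,0,0,1],[-0.005,-0.25,0,0,0,0,1],[-0.006,-0.33,0,0,0,0,1],[-0.006,-0.41,0,0,0,0,1],[-0.006,-0.49,0,0,0,0,1],[-0.006,-0.56,0,0,0,0,1],[-0.006,-0.62,0,0,0,0,1],[-0.006,-0.67,-0.02,0,0,0,1]]])

```text
clock: 22.5
eef_pos: [502.3, -297.1, 210.7]
eef_rot: [3.14, 0.001, 1.684]
wrist_force: [0.5, -0.5, -1.6]
finger_gap: 30.1
finger_force: 39.2
```

Call:
servo_tool(motion=[[[0,-0.03,-0.04,0,0,0,1],[0,-0.05,-0.09,0,0,0,1],[0,-0.059,-0.14,0,0,0,1],[0,-0.059,-0.19,0,0,0,1],[0,-0.059,-0.23,0,0,0,1],[0,-0.059,-0.26,0,0,0,1],[0,-0.059,-0.28,0,0,0,1],[0,-0.059,-0.29,0,0,0,1],[0,-0.059,-0.29,0,0,0,1]]])

```text
clock: 23.4
eef_pos: [502.6, -324.5, 64.4]
eef_rot: [-3.141, -0.0, 1.685]
wrist_force: [0.6, 0.4, -2.2]
finger_gap: 30.1
finger_force: 39.2
```

```bash
python3 - <<'E'
from h import *
c=cam('wrist','w4.png'); s=manip.read_state(); print(s['eef_pos'],s['eef_rot'],s['wrist_force'])
E
```

```text
[ 502.78405894 -324.6105364    64.9816924 ] [3.14118067e+00 4.13944621e-04 1.68504713e+00] [-0.46166549 -0.36394076 -2.84680178]
```

View pics/w4.png

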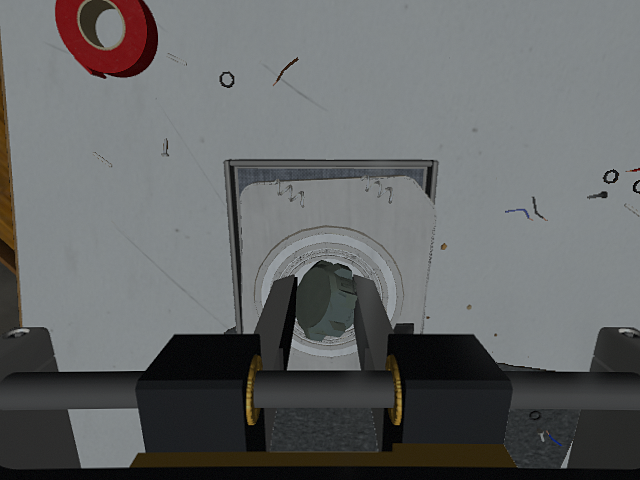

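```bash
python3 - <<'E'
from h import *
c=load('wrist')
y=.115;R=np.array([[np.cos(y),-np.sin(y)],[np.sin(y),np.cos(y)]])
for k in[(225,160),(438,160),(331,160),(236,325),(230,240)]: print(k,((pt(c,*k,17))[:2]-[502.7,-324.5])@R)
E
```

```text
(225, 160) [-63.45355367  68.94673809]
(438, 160) [73.61139124 68.72444273]
(331, 160) [ 4.76290477 68.92988221]
(236, 325) [-64.82889898 -49.62466374]
(230, 240) [-64.37230821  15.5124259 ]
```

Call:
servo_tool(motion=[[[0.0026,-0.0022,-0.01,0,0,0,1],[0.0026,-0.0022,-0.03,0,0,0,1],[0.0026,-0.0022,-0.05,0,0,0,1],[0.0026,-0.0022,-0.068,0,0,0,1],[0.0026,-0.0022,-0.08,0,0,0,1],[0.0026,-0.0022,-0.086,0,0,0,1],[0.0026,-0.0022,-0.09,0,0,0,1],[0.0026,-0.0022,-0.092,0,0,0,1],[0.0026,-0.0022,-0.094,0,0,0,1],[0.0026,-0.0022,-0.094,0,0,0,1]]])

```text
clock: 24.45
eef_pos: [504.1, -325.6, 17.8]
eef_rot: [3.141, 0.0, 1.685]
wrist_force: [1.1, 0.1, -0.6]
finger_gap: 29.8
finger_force: 39.1
```

Call:
servo_tool(motion=[[[0,0,-0.001,0,0,0,1],[0,0,-0.002,0,0,0,1],[0,0,-0.002,0,0,0,1]]])

```text
clock: 24.75
eef_pos: [504.4, -325.6, 17.3]
eef_rot: [3.14, 0.001, 1.685]
wrist_force: [0.1, 3.2, 6.8]
finger_gap: 30.2
finger_force: 39.0
```

Call:
servo_tool(motion=[[[0,0,0,0,0,0,0.6],[0,0,0,0,0,0,0.5],[0,0,0,0,0,0,0.35],[0,0,0,0,0,0,0.35],[0,0,0.01,0,0,0,0.35],[0,0,0.05,0,0,0,0.35],[0,0,0.12,0,0,0,0.2],[0,0,0.2,0,0,0,0],[0,0,0.29,0,0,0,0],[0,0.02,0.37,0,0,0,0]]])

```text
clock: 25.75
eef_pos: [503.6, -316.0, 204.0]
eef_rot: [3.141, 0.001, 1.684]
wrist_force: [-0.2, -0.0, 0.4]
finger_gap: 89.9
finger_force: 0.0
```

```bash
python3 - <<'E'
from h import *
c=cam('scene'); f=c['frame'][:,:,::-1]; cv2.imwrite('pics/s2.png',cv2.resize(f[180:360,110:510],None,fx=2,fy=2,interpolation=3))
print(manip.read_state()['eef_pos'])
E
```

```text
[ 505.46129116 -315.54025631  211.05494757]
```

View pics/s2.png

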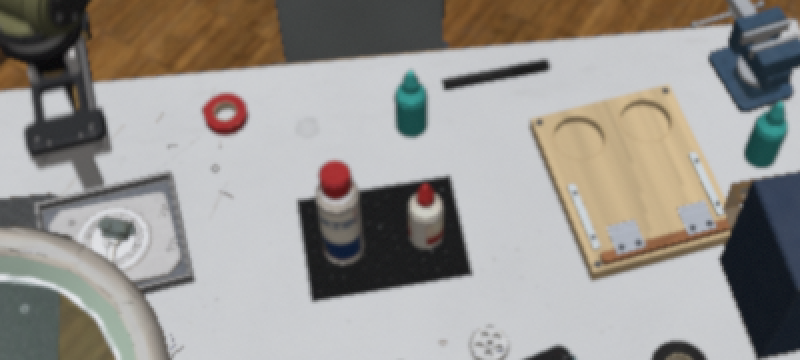

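Lid lies flat in the tray at crop (115,235); can (340,215) and bottle (427,218) stand on the mat. Now the bottle.

Call:
servo_tool(motion=[[[0.01,0.04,0.02,0,0,0,0],[0.02,0.1,0.02,0,0,0,0],[0.04,0.17,0.02,0,0,0,0],[0.06,0.25,0.02,0,0,0,0],[0.08,0.34,0.02,0,0,0,0],[0.09,0.43,0.02,0,0,0,0],[0.1,0.52,0.02,0,0,0,0],[0.102,0.59,0.02,0,0,0,0],[0.102,0.635,0.02,0,0,0,0],[0.102,0.655,0.02,0,0,0,0]]])

```text
clock: 26.8
eef_pos: [554.7, 13.8, 211.6]
eef_rot: [3.141, -0.0, 1.687]
wrist_force: [0.4, -0.2, 0.4]
finger_gap: 94.1
finger_force: 0.0
```

Call:
servo_tool(motion=[[[0,0,-0.04,0,0,0,0],[0,0,-0.1,0,0,0,0],[0,0,-0.16,0,0,0,0],[0,0,-0.22,0,0,0,0],[0,0,-0.27,0,0,0,0],[0,0,-0.3,0,0,0,0],[0,0,-0.32,0,0,0,0],[0,0,-0.324,0,0,0,0.2],[0,0,-0.324,0,0,0,0.3],[0,0,-0.324,0,0,0,0.4]]], newtons=15)

```text
clock: 27.8
eef_pos: [555.4, 11.8, 50.4]
eef_rot: [3.14, 0.0, 1.685]
wrist_force: [0.4, -1.2, 0.1]
finger_gap: 73.4
finger_force: 0.0
```

Call:
servo_tool(motion=[[[0,0,0,0,0,0,0.6],[0,0,0,0,0,0,0.8],[0,0,0,0,0,0,1],[0,0,0,0,0,0,1],[0,0,0,0,0,0,1],[0,0,0,0,0,0,1]]])

```text
clock: 28.4
eef_pos: [554.9, 12.0, 49.5]
eef_rot: [3.142, 0.0, 1.685]
wrist_force: [0.1, 0.4, 0.3]
finger_gap: 37.5
finger_force: 15.0
```

Call:
servo_tool(motion=[[[0,0,0.01,0,0,0,1],[0,0,0.03,0,0,0,1],[0,0,0.06,0,0,0,1],[0,0.01,0.09,0,0,0,1],[-0.01,0.03,0.12,0,0,0,1],[-0.02,0.06,0.14,0,0,0,1],[-0.03,0.1,0.15,0,0,0,1],[-0.05,0.15,0.15,0,0,0,1],[-0.07,0.2,0.15,0,0,0,1],[-0.09,0.25,0.15,0,0,0,1]]])

```text
clock: 29.4
eef_pos: [508.8, 138.8, 124.9]
eef_rot: [3.142, -0.0, 1.685]
wrist_force: [0.2, 0.5, -1.5]
finger_gap: 37.7
finger_force: 15.0
```

Call:
servo_tool(motion=[[[-0.02,0.05,0,0,0,0,1],[-0.04,0.1,0,0,0,0,1],[-0.06,0.15,0,0,0,0,1],[-0.08,0.2,0,0,0,0,1],[-0.093,0.245,0,0,0,0,1],[-0.1,0.28,0,0,0,0,1],[-0.102,0.3,0,0,0,0,1],[-0.102,0.31,0,0,0,0,1],[-0.102,0.313,-0.015,0,0,0,1],[-0.102,0.313,-0.035,0,0,0,1]]])

```text
clock: 30.4
eef_pos: [459.0, 293.2, 106.4]
eef_rot: [3.141, -0.0, 1.685]
wrist_force: [-0.4, 0.2, -1.4]
finger_gap: 37.8
finger_force: 15.0
```

Call:
servo_tool(motion=[[[0,0,-0.02,0,0,0,1],[0,0,-0.04,0,0,0,1],[0,0,-0.06,0,0,0,1],[0,0,-0.075,0,0,0,1],[0,0,-0.088,0,0,0,1],[0,0,-0.096,0,0,0,1],[0,0,-0.1,0,0,0,1],[0,0,-0.102,0,0,0,1],[0,0,-0.103,0,0,0,1],[0,0,-0.103,0,0,0,1]]])

```text
clock: 31.4
eef_pos: [459.0, 293.5, 55.6]
eef_rot: [3.141, -0.0, 1.685]
wrist_force: [-0.0, 0.9, -1.6]
finger_gap: 37.4
finger_force: 15.0
```

Below the deck level without contact; last millimetre or so.

Call:
servo_tool(motion=[[[0,0,-0.001,0,0,0,1],[0,0,-0.002,0,0,0,1],[0,0,-0.003,0,0,0,1],[0,0,-0.003,0,0,0,1]]])

```text
clock: 31.8
eef_pos: [459.1, 293.6, 54.3]
eef_rot: [3.141, -0.0, 1.685]
wrist_force: [-0.5, -0.6, 3.5]
finger_gap: 37.7
finger_force: 15.0
```

Call:
servo_tool(motion=[[[0,0,0,0,0,0,0.6],[0,0,0,0,0,0,0.45],[0,0,0,0,0,0,0.2],[0,0,0,0,0,0,0],[0,0,0.01,0,0,0,0],[0,0,0.05,0,0,0,0],[0,0,0.11,0,0,0,0],[0,0,0.19,0,0,0,0],[0,-0.03,0.27,0,0,0,0],[0.01,-0.09,0.32,0,0,0,0]]])

```text
clock: 32.8
eef_pos: [463.9, 249.2, 217.2]
eef_rot: [3.139, -0.001, 1.687]
wrist_force: [0.3, -0.4, 0.3]
finger_gap: 94.1
finger_force: 0.0
```

Call:
servo_tool(motion=[[[0.02,-0.08,0,0,0,0,0],[0.04,-0.17,0,0,0,0,0],[0.07,-0.26,0,0,0,0,0],[0.1,-0.35,0,0,0,0,0],[0.13,-0.44,0,0,0,0,0],[0.16,-0.52,0,0,0,0,0],[0.18,-0.59,0,0,0,0,0],[0.182,-0.635,0,0,0,0,0],[0.182,-0.656,0,0,0,0,0],[0.182,-0.656,0,0,0,0,0]]])

```text
clock: 33.8
eef_pos: [554.7, -80.2, 214.0]
eef_rot: [-3.142, -0.0, 1.684]
wrist_force: [0.5, 0.2, -0.1]
finger_gap: 94.0
finger_force: 0.0
```

Call:
servo_tool(motion=[[[0,0,-0.03,0,0,0,0],[0,0,-0.07,0,0,0,0],[0,0,-0.12,0,0,0,0],[0,0,-0.16,0,0,0,0],[0,0,-0.19,0,0,0,0],[0,0,-0.207,0,0,0,0],[0,0,-0.213,0,0,0,0],[0,0,-0.213,0,0,0,0.2],[0,0,-0.213,0,0,0,0.3],[0,0,-0.213,0,0,0,0.4]]], newtons=30)

```text
clock: 34.8
eef_pos: [555.2, -79.5, 108.2]
eef_rot: [3.14, 0.0, 1.685]
wrist_force: [0.6, -0.8, 0.3]
finger_gap: 73.7
finger_force: 0.0
```

Call:
servo_tool(motion=[[[0,0,0,0,0,0,0.6],[0,0,0,0,0,0,0.8],[0,0,0,0,0,0,1],[0,0,0,0,0,0,1],[0,0,0,0,0,0,1],[0,0,0,0,0,0,1]]])

```text
clock: 35.4
eef_pos: [554.9, -79.6, 107.5]
eef_rot: [3.142, 0.0, 1.685]
wrist_force: [-0.1, 0.1, 0.6]
finger_gap: 44.0
finger_force: 30.0
```

Call:
servo_tool(motion=[[[0,0,0.01,0,0,0,1],[0,0,0.03,0,0,0,1],[0,0,0.06,0,0,0,1],[0,0.01,0.09,0,0,0,1],[-0.01,0.03,0.11,0,0,0,1],[-0.02,0.06,0.13,0,0,0,1],[-0.03,0.1,0.13,0,0,0,1],[-0.05,0.15,0.13,0,0,0,1],[-0.07,0.2,0.13,0,0,0,1],[-0.09,0.25,0.13,0,0,0,1]]])

```text
clock: 36.4
eef_pos: [508.7, 47.2, 172.7]
eef_rot: [-3.141, -0.0, 1.685]
wrist_force: [0.3, 0.0, -1.9]
finger_gap: 44.6
finger_force: 30.0
```

Call:
servo_tool(motion=[[[-0.02,0.05,0,0,0,0,1],[-0.035,0.1,0,0,0,0,1],[-0.05,0.15,0,0,0,0,1],[-0.065,0.2,0,0,0,0,1],[-0.075,0.25,0,0,0,0,1],[-0.08,0.29,0,0,0,0,1],[-0.082,0.315,0,0,0,0,1],[-0.082,0.328,0,0,0,0,1],[-0.082,0.331,-0.005,0,0,0,1],[-0.082,0.331,-0.02,0,0,0,1]]])

```text
clock: 37.4
eef_pos: [469.2, 210.7, 162.5]
eef_rot: [3.141, -0.0, 1.685]
wrist_force: [0.1, 0.2, -1.6]
finger_gap: 44.6
finger_force: 30.0
```

Call:
servo_tool(motion=[[[0,0,-0.02,0,0,0,1],[0,0,-0.04,0,0,0,1],[0,0,-0.06,0,0,0,1],[0,0,-0.075,0,0,0,1],[0,0,-0.086,0,0,0,1],[0,0,-0.093,0,0,0,1],[0,0,-0.097,0,0,0,1],[0,0,-0.098,0,0,0,1],[0,0,-0.099,0,0,0,1],[0,0,-0.099,0,0,0,1]]])

```text
clock: 38.4
eef_pos: [469.0, 211.0, 113.1]
eef_rot: [3.141, -0.0, 1.685]
wrist_force: [0.4, -0.4, -2.1]
finger_gap: 44.6
finger_force: 30.0
```

Call:
servo_tool(motion=[[[0,0,-0.001,0,0,0,1],[0,0,-0.002,0,0,0,1],[0,0,-0.003,0,0,0,1],[0,0,-0.003,0,0,0,1]]])

```text
clock: 38.8
eef_pos: [469.1, 211.1, 112.4]
eef_rot: [3.141, -0.0, 1.685]
wrist_force: [-2.1, -0.3, 9.1]
finger_gap: 44.6
finger_force: 30.0
```

Seated. Release, rise and back off.

Call:
servo_tool(motion=[[[0,0,0.001,0,0,0,1],[0,0,0.001,0,0,0,0.5],[0,0,0.001,0,0,0,0.4],[0,0,0.001,0,0,0,0.2],[0,0,0.001,0,0,0,0],[0,0,0.01,0,0,0,0],[0,0,0.05,0,0,0,0],[0,0,0.11,0,0,0,0],[0,0,0.18,0,0,0,0],[0,0,0.24,0,0,0,0]]])

```text
clock: 39.8
eef_pos: [468.9, 210.9, 233.6]
eef_rot: [3.141, -0.0, 1.685]
wrist_force: [-0.7, -0.6, -0.3]
finger_gap: 94.1
finger_force: 0.0
```

Call:
servo_tool(motion=[[[0,-0.05,0.02,0,0,0,0],[0,-0.12,0.02,0,0,0,0],[0,-0.2,0.02,0,0,0,0],[0,-0.28,0.02,0,0,0,0],[0,-0.34,0.02,0,0,0,0],[0,-0.38,0.02,0,0,0,0],[0,-0.4,0.02,0,0,0,0],[0,-0.4,0.02,0,0,0,0],[0,-0.4,0.02,0,0,0,0]]])

```text
clock: 40.7
eef_pos: [468.9, 11.5, 241.5]
eef_rot: [3.142, -0.0, 1.685]
wrist_force: [-0.5, 0.9, -0.3]
finger_gap: 94.3
finger_force: 0.0
```

```bash
python3 - <<'E'
from h import *
c=cam('scene'); f=c['frame'][:,:,::-1]; cv2.imwrite('pics/s3.png',cv2.resize(f[180:360,110:510],None,fx=2,fy=2,interpolation=3))
E
```

```text
(no output)
```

View pics/s3.png

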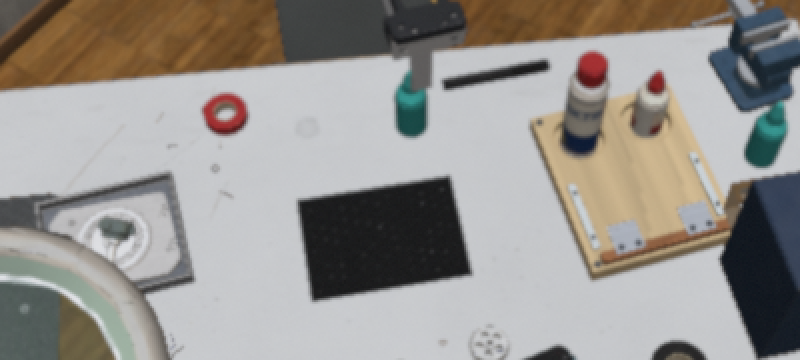

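Can (585,105) and bottle (650,105) stand upright in their wells, the lid lies in the tray at (115,235), and the marker and tape have not moved.

```bash
python3 -c "
from cell import manip; print(manip.sign_off())"
```

```text
the job is handed in; nothing more can be done
None
```

The lid is lying flat in the grey tray, the can and the bottle are back upright in their own wells, nothing fell, and the marker and red tape were left alone; I handed the job in at about 41 s, but the hand-in returned no verdict.

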